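# Index the bottle carousel and fetch the black-capped bottle

### The arm

A 7-joint arm with a two-finger parallel gripper is mounted at the origin on a cart in front of the work surface, level with it; the furniture and walls round the work are solid. World frame = base frame: x ahead of the robot, y to its left, z up, the work surface at z = 0. Lengths are in m, angles in rad, forces in N, time in s.
With the tool pointing down it reaches from about 0.4 to 0.85 m from the base axis. Payload 10.4 kg.
Tool frame: the origin (TCP) lies at the very end of the fingers, on their centre line; the grasp point (between the pads) lies 19 mm behind it; z points along the fingers, y is the line along which they close (so a half turn about z gives the same grasp; the last joint's range is limited). The gripper opens to 87 mm and grips with 3 to 60 N. Pads are 19 mm wide; open, the fingers measure 117 mm over their backs; the gripper's body (75 mm by 190 mm) begins 51 mm behind the grasp point.
Start: joints at [-1.305, 0.332, -0.065, 1.46, 0.022, 1.35, -0.088], TCP at [0.178, 0.599, 0.223] pointing down, gripper open.
Joint ranges: [-2.6, 2.6], [-0.5, 2.12], [-1.47, 1.34], [0.16, 2.42], [-1.27, 4.41], [0.06, 2.06], [-2.6, 2.6]. Speed limits (rad/s): [2.22, 2.22, 2.79, 2.79, 3.14, 3.14, 3.14].

### API

Orientations are given as a unit quaternion [x, y, z, w].
In Python, from bench import read_state, cams, workorder gives the robot as it stands.
- The arm moves only by the shell command python3 -m crank 'ROWS' [FORCE]. ROWS is text: rows parted by semicolons, each of 5 numbers parted by spaces: the shift along the tool's x, y, z scaled (see below), then the turn about the tool's z scaled (see below), then the opening, from -1 (shut) to 1 (fully open). In form: dx dy dz yaw jaw; .... A call has 1 to 10 rows; each row shifts and turns the commanded pose from where the row before left it, along the tool's axes as they then stand; what a row does not reach is not made up. The controller multiplies each number of a shift by 200 mm and each number of a turn by 90 degrees. A row lasts 1/10 s, in which the tool goes at most 50 mm and 8.59 degrees, less where a joint would pass 70% of its speed; a pose out of reach is approached as far as the arm can. A call with a number of a shift or a turn outside -1 to 1 is refused whole. A call with a gripper value outside its range is refused whole. The fingers move at their own pace and stop on an object; FORCE is the grip in N (left out, the last holds). Time passes only in rows, so rows that do not move let the fingers close. It gives the time, the measured TCP pose, the force, the opening and the grip force at its end, in the units of the state.
- read_state(): the state, without advancing time (a new reading comes with each control period).
- cams.camera(name): name is "scene" or "top"; returns a dict with "img" (400x640x3 uint8, blue, green, red), "K" (3x3 intrinsics, pixels), "xyz" and "attitude" of the camera in the world. Camera axes: x right, y down, z forward; pixel columns grow to the right and rows downward; lengths in m; the calibration is good to about 2 mm. A picture is of the moment at which its call begins. There is no depth.
- workorder.close_job(): hands the job in; it is judged then, once.
The state is a dict: "time": time; "joint_positions": joint angles; "joint_vel": joint speeds; "joint_torque": joint torques, N m; "ee_pos": TCP position; "eef_rot": TCP orientation; "ft_force": force on the tool from outside, world axes, zero at the start; "torque": the same for the moment, N m; "width": finger opening in m; "grip_force": force on a finger pad.
Only numpy, scipy, OpenCV 4.12 (cv2) and the standard library are available. Lean on these libraries where they do the work, as an engineer would, in place of code of your own. Each camera call takes 0.05 s, during which the arm holds its last target. There are 200 camera calls.

### The job

Turn the bottle carousel (the blue knob on its hub is made for this) until the black-capped bottle stands at the red pick-up pointer, in the gap of the keeper rail, with the table resting in its click stop. Then lift that bottle out and set it down upright in the white tray, without dropping it. Leave the other bottles standing in their seats and the carousel as it is, with the emptied seat at the pointer.

Things in the scene. Friction and masses are not known exactly. Their poses are not given: they have to be found in the camera images.
- carousel: fixed grey base of a round bottle carousel, right of the pH meter. Origin on the rotation axis at worktop height, z up; -x points to the red pointer (106 mm out, 36 mm high). Turntable 196 mm across, top 36 mm above the worktop, five seats 72 degrees apart, centres 72 mm from the axis; each seat is a black disc between four black pins 30 mm high (2 mm play)
- rotor (a joint): turning angle of the turntable, rad, 0 at the start, positive counter-clockwise from above, endless. Sprung click stop every 1.2566 rad (72 degrees); let go between stops it springs to the nearer one (peak about 0.12 N m)
- knob_grip (a point): centre of the blue bar knob on the hub: on the rotation axis, 174 mm above the worktop. It turns with the table; the bar is 58 mm long along this point's x, 18 mm wide along its y, 26 mm high (160 to 186 mm above the worktop)
- pick_up_mark (a point): where a bottle's underside centre is when its seat is at the pointer: 72 mm from the axis, 36 mm high; fixed to the base, -x outward. Empty at the start. A steel keeper rail (8 mm rod, centre 158 mm above the worktop, on posts 109 mm from the axis) runs over the seats, open 47 degrees either side of the pointer: bottles come out only there
- buffer_10: the bottle to fetch: black cap, blue label; a screw-cap bottle, 49 mm across, 100 mm high (cap 28 mm across, its top 13 mm); origin at the centre of its underside, z up
- buffer_7: white cap, green label; a screw-cap bottle, 49 mm across, 100 mm high (cap 28 mm across, its top 13 mm); origin at the centre of its underside, z up
- buffer_4: white cap, red label; a screw-cap bottle, 49 mm across, 100 mm high (cap 28 mm across, its top 13 mm); origin at the centre of its underside, z up
- jar: white jar with orange lid, 49 mm across, 85 mm high; origin at the centre of its underside, z up
- tray: fixed white square tray, left of the pH meter, 110 x 110 mm, rim 16 mm high, walls 4 mm, inner floor 4 mm above its origin, which is the centre of its underside

How it is judged:
On the way:
1. the black-capped bottle stands at the pointer (within 10 mm), upright in its seat, with the table at rest in a click stop (horizontal distance between buffer_10 and pick_up_mark below 0.01 m and angle between buffer_10's own z axis and vertical below 0.1 rad and height (world z) of buffer_10 between 0.031 and 0.041 m and (value of joint rotor between -6.3432 and -6.2232 rad or value of joint rotor between -5.0865 and -4.9665 rad or value of joint rotor between -3.8299 and -3.7099 rad or value of joint rotor between -2.5733 and -2.4533 rad or value of joint rotor between -1.3166 and -1.1966 rad or value of joint rotor between -0.06 and 0.06 rad or value of joint rotor between 1.1966 and 1.3166 rad or value of joint rotor between 2.4533 and 2.5733 rad or value of joint rotor between 3.7099 and 3.8299 rad or value of joint rotor between 4.9665 and 5.0865 rad or value of joint rotor between 6.2232 and 6.3432 rad) and velocity of joint rotor between -0.08 and 0.08 rad/s), for 0.2 s.
At the end, for the whole second after the job is handed in: The black-capped bottle stands upright (within 0.08 rad) on the tray's floor, inside its rim, at rest; the carousel is in a click stop (within 0.06 rad) with the emptied seat at the pointer; the other three bottles stand upright (within 0.12 rad) in their seats on the turntable (x of buffer_10 in the frame of tray between -0.03 and 0.03 m and y of buffer_10 in the frame of tray between -0.03 and 0.03 m and z of buffer_10 in the frame of tray below 0.009 m and angle between buffer_10's own z axis and vertical below 0.08 rad and linear speed of buffer_10 below 0.03 m/s and (value of joint rotor between -5.0865 and -4.9665 rad or value of joint rotor between -3.8299 and -3.7099 rad or value of joint rotor between -2.5733 and -2.4533 rad or value of joint rotor between -1.3166 and -1.1966 rad or value of joint rotor between 1.1966 and 1.3166 rad or value of joint rotor between 2.4533 and 2.5733 rad or value of joint rotor between 3.7099 and 3.8299 rad or value of joint rotor between 4.9665 and 5.0865 rad) and horizontal distance between buffer_7 and carousel between 0.054 and 0.09 m and angle between each of buffer_7, buffer_4, jar's own z axis and vertical below 0.12 rad and height (world z) of buffer_7 between 0.03 and 0.042 m and horizontal distance between each of buffer_7, buffer_4, jar and pick_up_mark above 0.05 m and horizontal distance between buffer_4 and carousel between 0.054 and 0.09 m and height (world z) of buffer_4 between 0.03 and 0.042 m and horizontal distance between jar and carousel between 0.054 and 0.09 m and height (world z) of jar between 0.03 and 0.042 m); the robot touches nothing.
It fails at once if the black-capped bottle falls or is dropped (faster than 0.5 m/s out of the fingers) (linear speed of buffer_10 above 0.5 m/s and contact force between the fingers and buffer_10 below 0.05 N).
It fails at once if another bottle on the carousel is lifted out or tipped over (height (world z) of any of buffer_7, buffer_4, jar above 0.066 m or angle between any of buffer_7, buffer_4, jar's own z axis and vertical above 0.5 rad).
It also fails if it takes over 67 s, if anything falls off the work surface, if the arm or the gripper's body presses on something with over 40 N, if the wrist force passes 120 N, or if a joint passes its speed limit or range.

## Working session

There is one attempt and no reset: what is moved stays moved. The work goes in short steps, Python scripts to look and compute and a shell command to move; the robot and the scene stay as the last step left them, time stands still between calls to the robot, and variables do not carry over. Pictures are saved under pics/ and viewed, at most 10 in all, crops included, and the job is handed in when it is done.

```bash
mkdir -p pics; cat > h.py <<'E'
import numpy as np,cv2
from scipy.spatial.transform import Rotation as R
from bench import read_state,cams,workorder
def cam(n):
    c=cams.camera(n); return c
def rot(c):
    a=np.array(c["attitude"],float)
    return a if a.shape==(3,3) else R.from_quat(a).as_matrix()
def ray(c,u,v,z):
    d=rot(c)@np.linalg.inv(c["K"])@[u,v,1]; o=np.array(c["xyz"]); return o+d*(z-o[2])/d[2]
def proj(c,p):
    q=np.array(c["K"])@rot(c).T@(np.array(p)-c["xyz"]); return q[:2]/q[2]
E
python3 - <<'E'
from h import *
import pickle
for n in("scene","top"):
    c=cam(n); cv2.imwrite(f"pics/{n}0.png",c["img"]); pickle.dump(c,open(n+"0.pkl","wb")); print(n,c["K"],c["xyz"],c["attitude"])
s=read_state();print(s)
print(R.from_quat(s["eef_rot"]).as_matrix().round(3))
E
```

```text
scene [[463.08931883   0.         323.20502795]
 [  0.         463.08931883 202.89714049]
 [  0.           0.           1.        ]] [-0.10007753 -0.94796588  0.78300949] [ 0.83234611 -0.26381536  0.15190188 -0.46317084]
top [[374.94014383   0.         318.38426581]
 [  0.         374.94014383 203.35906801]
 [  0.           0.           1.        ]] [ 0.3800694  -0.05442051  1.38900845] [ 0.7069513  -0.7054742   0.03972957 -0.03078257]
{'time': 0.1, 'joint_positions': array([-1.30462009,  0.33279295, -0.06471238,  1.46085729,  0.02160894,
        1.34991449, -0.08850252]), 'joint_vel': array([ 0.00068951, -0.00202981, -0.00052636, -0.00197088,  0.00229917,
       -0.00086762,  0.00056883]), 'joint_torque': array([ 7.88359903e-04, -6.24540281e+01,  2.42955139e-02, -3.90721214e+01,
       -6.13718131e-02,  3.66895390e-02,  5.62217383e-05]), 'ee_pos': array([0.17788652, 0.59878328, 0.22184338]), 'eef_rot': array([ 1.43871890e-01,  9.89596116e-01, -6.35240503e-04, -6.03225104e-05]), 'ft_force': array([ 0.1691417 ,  0.62578892, -0.12458631]), 'torque': array([ 0.00507115,  0.00330843, -0.00043261]), 'grip_force': 0.0, 'width': 0.08700960208729612}
[[-0.959  0.285 -0.   ]
 [ 0.285  0.959 -0.001]
 [-0.    -0.001 -1.   ]]
```

View pics/scene0.png

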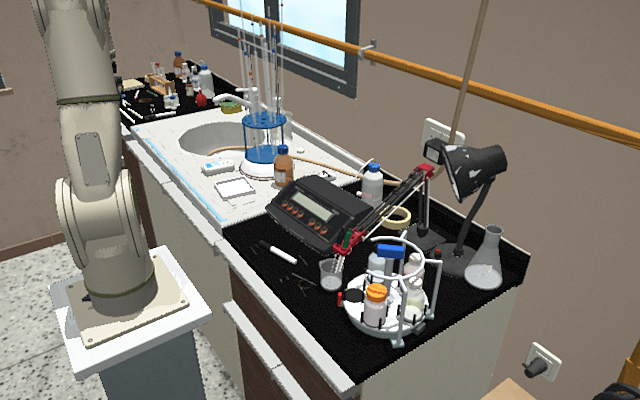

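View pics/top0.png

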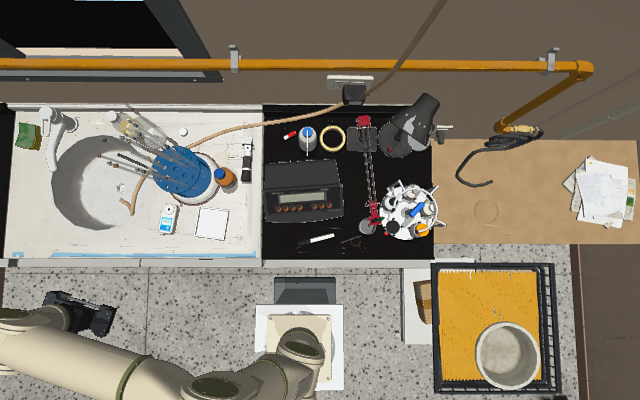

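The scene view shows the carousel around (388,295), with the lamp arm and its red joint close by at (345,245). The tray is at (235,188). In the top view the carousel is at about (410,212) and the tray at about (211,223). I'll enlarge both.

```bash
python3 - <<'E'
from h import *
a=cv2.imread("pics/scene0.png")[215:355,310:450]; b=cv2.imread("pics/top0.png")[170:250,340:445]
cv2.imwrite("pics/c1.png",np.hstack([cv2.resize(a,(400,400),interpolation=2),cv2.resize(b,(400,305),interpolation=2) if 0 else cv2.copyMakeBorder(cv2.resize(b,(400,305),interpolation=2),0,95,0,0,0)]))
E
```

```text
(no output)
```

View pics/c1.png

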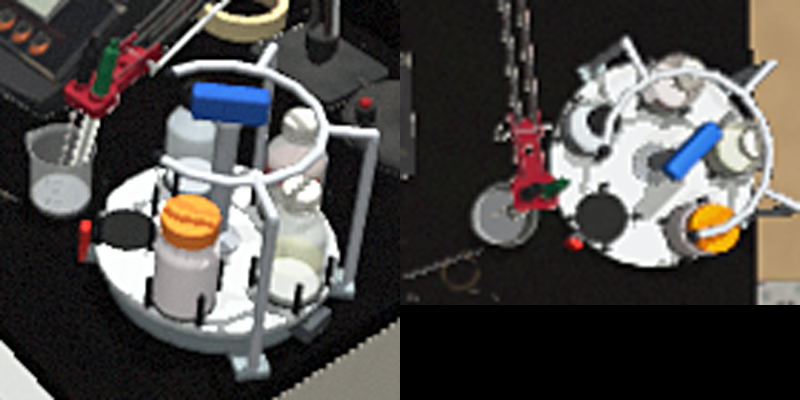

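The black-capped bottle is the one just clockwise of the empty seat at the pointer: blue-tinted, with a dark cap, at about (590,125) in the top crop. The turn needed is therefore +72° counter-clockwise. Next I'll measure the axis, seat, knob and tray.

```bash
python3 - <<'E'
from h import *
import pickle
T=pickle.load(open("top0.pkl","rb"));S=pickle.load(open("scene0.pkl","rb"))
def blob(c,f,roi):
    x0,y0,x1,y1=roi; i=c["img"][y0:y1,x0:x1].astype(int); m=f(i[...,0],i[...,1],i[...,2]).astype(np.uint8)
    n,l,s,ce=cv2.connectedComponentsWithStats(m); k=1+np.argmax(s[1:,4]); pts=np.argwhere(l==k)[:,::-1]+[x0,y0]
    return ce[k]+[x0,y0],s[k]+[x0,y0,0,0,0],cv2.minAreaRect(pts.astype(np.float32))
blue=lambda b,g,r:(b>120)&(b>1.6*r)&(b>1.3*g)
red=lambda b,g,r:(r>110)&(r>2.2*b)&(r>2.2*g)
tk,_,rk=blob(T,blue,(400,190,440,230));sk,_,rs=blob(S,blue,(365,235,415,265))
print("knob",tk,rk,sk,rs, ray(T,*tk,.186),ray(T,*tk,.174),ray(S,*sk,.174))
box=cv2.boxPoints(rk);print("knob corners",[ray(T,*p,.186)[:2].round(4) for p in box])
tp,s,_=blob(T,red,(380,228,392,240));print("pointer",tp,s,ray(T,*tp,.036))
sp,s,_=blob(S,red,(334,285,346,312));print("pointer scene",sp,s,ray(S,*sp,.036))
dark=lambda b,g,r:(r<70)&(g<70)
tt,s,_=blob(T,dark,(385,219,401,236));print("seat",tt,s,ray(T,*tt,.036))
white=lambda b,g,r:(b>225)&(g>225)&(r>225)
tt,s,r=blob(T,white,(190,200,235,245));print("tray",tt,s,r,ray(T,*tt,.016))
a=T["img"][196:246,185:240];b=S["img"][165:215,200:270]
cv2.imwrite("pics/c2.png",np.hstack([cv2.resize(a,(385,350),interpolation=2),cv2.resize(b,(410,350),interpolation=2)]))
for dy in range(-1,14,2): print(T["img"][196+dy,384:404].sum(1)//3)
E
```

```text
knob [416.98888889 208.81111111] ((416.75006103515625, 208.75003051757812), (4.949747085571289, 16.970561981201172), 45.0) [390.54705882 247.42941176] ((390.5099182128906, 247.4010009765625), (27.363523483276367, 6.268734455108643), 5.710593223571777) [ 0.48367163 -0.38821693  0.186     ] [ 0.48470506 -0.39154655  0.174     ] [ 0.49042541 -0.37956786  0.174     ]
knob corners [array([ 0.47 , -0.362]), array([ 0.5091, -0.4019]), array([ 0.4977, -0.413 ]), array([ 0.4588, -0.3731])]
pointer [385.5 233.5] [384 233   4   2   6] [ 0.40694657 -0.31367255  0.036     ]
pointer scene [339.17948718 297.56410256] [338 292   4  14  39] [ 0.39650724 -0.32488528  0.036     ]
seat [392.06338028 226.8943662 ] [386 219  14  17 142] [ 0.4307838  -0.33783462  0.036     ]
tray [211.40452261 222.7701005 ] [193 205  35  35 796] ((208.3999786376953, 221.69998168945312), (34.93107604980469, 30.97127914428711), 8.13010311126709) [0.44528731 0.31850566 0.016     ]
[ 18  58 149  92 203 236 235 220 215 148 188 246 244 211 210 237 210 222
 149  71]
[170 104 121 153 156 163 172 164 125  88  89 148 163 220 224 217 245 246
 113  34]
[ 88 168 231 234 235 173  18  34  43  40  60 165 243 203 225 245 245 248
 176 181]
[126 222 232 232 236   7  51  43  40  60 171 248 120  50 153 169 167 171
 191 190]
[124 224 232 230 232 154  27  36  38  81 224 230  34  90 201 250 246 244
 242 242]
[ 81 187 224 230 229 231 191 113  79 147 246 178 165 203 240 243 241 241
 241 241]
[ 60  60 142 210 226 229 230 233 229 203 237 164 217 229 242 241 241 242
 243 233]
[ 87  55  51  60 146 178 180 154  20  44  45 138 249 242 241 241 243 240
 154 162]
```

View pics/c2.png

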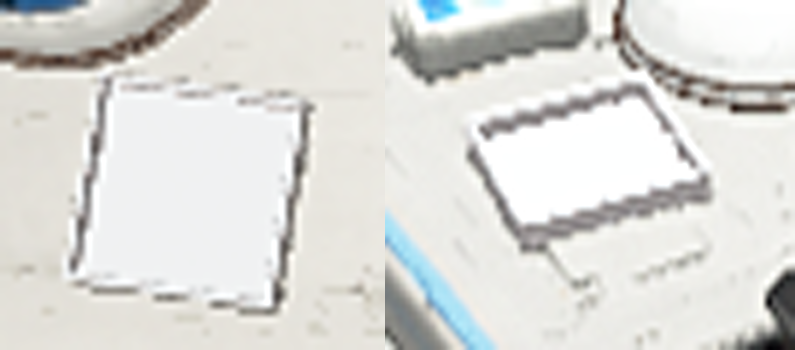

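The tray crop shows corners at about (108,78), (308,103), (275,308) and (70,272). The black cap at top-view pixel (392,200) is confirmed by its dark patch. Next I'll triangulate the lamp arm and print the shifts needed.

```bash
python3 - <<'E'
from h import *
import pickle
T=pickle.load(open("top0.pkl","rb"));S=pickle.load(open("scene0.pkl","rb"))
def tri(a,b):
    A=[];B=[]
    for c,(u,v) in((T,a),(S,b)):
        d=rot(c)@np.linalg.inv(c["K"])@[u,v,1];d/=np.linalg.norm(d);P=np.eye(3)-np.outer(d,d);A.append(P);B.append(P@c["xyz"])
    p=np.linalg.solve(sum(A),sum(B));return p.round(3),(proj(T,p)-a).round(1),(proj(S,p)-b).round(1)
print("red low",tri((375,214),(345,244)));print("green",tri((381,219.5),(347,238)));print("red far",tri((364,122),(428,172)))
# tray corners of rim, top camera
cs=[(185+x/7,196+y/7) for x,y in((108,78),(308,103),(275,308),(70,272))]
for z in(.0,.016):
    p=np.array([ray(T,*c,z)[:2] for c in cs]);print("tray",z,p.round(3).tolist(),p.mean(0).round(4),np.linalg.norm(np.roll(p,-1,0)-p,axis=1).round(3))
cs=[(200+x/410*70,165+y/7) for x,y in((85,125),(258,80),(325,188),(140,238))]
p=np.array([ray(S,*c,.016)[:2] for c in cs]);print("tray scene",p.mean(0),np.linalg.norm(np.roll(p,-1,0)-p,axis=1))
# check model in scene: axis guess
ax=np.array([.484,-.388]);d=np.array([-.727,.687])
for n,c in(("top",T),("scene",S)):
  print(n,"knobtop",proj(c,[*ax,.186]),"knobmid",proj(c,[*ax,.174]),"seat",proj(c,[*(ax+.072*d),.036]),"ptr",proj(c,[*(ax+.106*d),.036]))
E
```

```text
red low (array([ 0.467, -0.26 ,  0.121]), array([-0.8,  1.3]), array([ 2.2, -0.3]))
green (array([ 0.451, -0.277,  0.154]), array([ 0.1, -0.1]), array([-0.1,  0. ]))
red far (array([ 0.766, -0.219,  0.206]), array([ 0.4, -0.5]), array([-0.8,  0.2]))
tray 0.0 [[0.504, 0.365], [0.491, 0.259], [0.383, 0.274], [0.401, 0.382]] [0.4447 0.3199] [0.107 0.109 0.109 0.104]
tray 0.016 [[0.502, 0.36], [0.49, 0.256], [0.383, 0.27], [0.401, 0.377]] [0.444  0.3156] [0.105 0.108 0.108 0.102]
tray scene [0.44140024 0.31037809] [0.10418214 0.11775776 0.10565445 0.11638362]
top knobtop [416.9194633  208.70966979] knobmid [415.91098566 209.0236753 ] seat [392.25260883 226.65306569] ptr [385.91652647 233.50309635]
scene knobtop [391.47480538 245.9414927 ] knobmid [390.99623423 250.41431311] seat [354.76891827 294.88149115] ptr [340.23219153 293.39476327]
```

The axis is at (0.484, -0.388), the pick-up mark at (0.4315, -0.3385) and the tray at (0.4445, 0.317). The seat radius and pointer distance agree with the sizes given. The green tip of the lamp is near the pick-up, about 0.16 m high, so I'll turn the gripper away from it there. First move is up and across.

```bash
python3 -m crank '0 0 -0.16 0 1;0 0 -0.16 0 1;0 0 -0.16 0 1;0 0 -0.16 0 1;-0.134 -0.109 0 0 1;-0.134 -0.109 0 0 1;-0.134 -0.109 0 0 1;-0.134 -0.109 0 0 1;-0.134 -0.109 0 0 1;-0.134 -0.109 0 0 1' 10; python3 -m crank '-0.134 -0.109 0 0 1;-0.134 -0.109 0 0 1;-0.134 -0.109 0 0 1;-0.134 -0.109 0 0 1;-0.134 -0.109 0 0 1;-0.134 -0.109 0 0 1;-0.134 -0.109 0 0 1;-0.134 -0.109 0 0 1;0 0 0 0 1;0 0 0 0 1'; cat >> h.py <<'E'
def st(tgt=None,yaz=None):
    s=read_state();m=R.from_quat(s["eef_rot"]).as_matrix();y=np.degrees(np.arctan2(m[1,1],m[0,1]))
    print("t",s["time"],"pos",s["ee_pos"].round(4),"yaz",round(y,2),"tilt",m[2,2].round(4),"q",s["joint_positions"].round(2),"F",s["ft_force"].round(1),"w",round(s["width"],4),"g",round(s["grip_force"],1))
    if tgt is not None: print("shift/200mm in tool axes",(m.T@(np.array(tgt)-s["ee_pos"])/.2).round(3))
    if yaz is not None: print("yaw/90",round((y-yaz)/90,4), "mod180 alternatives",round(((y-yaz)%360)/90,4))
E
python3 -c "
from h import *
st(yaz=-45)"
```

```text
time: 1.1
ee_pos: [0.2955, 0.4265, 0.3502]
eef_rot: [0.144, 0.99, -0.0, -0.0]
ft_force: [1.0, 0.7, 0.6]
width: 0.0867
grip_force: 0.0
time: 2.1
ee_pos: [0.4508, 0.1993, 0.3503]
eef_rot: [0.145, 0.989, -0.0, -0.0]
ft_force: [-0.4, 0.7, 1.0]
width: 0.0872
grip_force: 0.0
t 2.1 pos [0.4508 0.1993 0.3503] yaz 73.37 tilt -1.0 q [-0.83 -0.01  0.32  1.59  0.    1.56  0.77] F [-0.4  0.7  1. ] w 0.0872 g 0.0
yaw/90 1.3152 mod180 alternatives 1.3152
```

```bash
python3 -m crank '0 0 0 0.094 0;0 0 0 0.094 0;0 0 0 0.094 0;0 0 0 0.094 0;0 0 0 0.094 0;0 0 0 0.094 0;0 0 0 0.094 0;0 0 0 0.094 0;0 0 0 0.094 0;0 0 0 0.094 0' >/dev/null; python3 -m crank '0 0 0 0.094 0;0 0 0 0.094 0;0 0 0 0.094 0;0 0 0 0.093 0;0 0 0 0 -0.2' >/dev/null;  python3 -m crank '-0.109 0.1217 0 0 -0.2;-0.109 0.1217 0 0 -0.2;-0.109 0.1217 0 0 -0.2;-0.109 0.1217 0 0 -0.2;-0.109 0.1217 0 0 -0.2;-0.109 0.1217 0 0 -0.2;-0.109 0.1217 0 0 -0.2;-0.109 0.1217 0 0 -0.2;-0.109 0.1217 0 0 -0.2;0 0 0 0 -0.2'; python3 -c "
from h import *
st((.484,-.388,.3),-134)"
```

```text
time: 4.6
ee_pos: [0.4671, -0.0976, 0.3507]
eef_rot: [0.924, 0.383, 0.0, 0.0]
ft_force: [-0.0, 0.3, 0.9]
width: 0.0347
grip_force: 0.0
t 4.6 pos [ 0.4671 -0.0976  0.3507] yaz -44.93 tilt -1.0 q [-0.56 -0.08  0.63  1.64  0.05  1.57 -0.71] F [-0.   0.3  0.9] w 0.0347 g 0.0
shift/200mm in tool axes [-0.968  1.085  0.255]
yaw/90 0.9897 mod180 alternatives 0.9897
```

```bash
python3 -m crank '-0.1076 0.1206 0.028 0 -0.2;-0.1076 0.1206 0.028 0 -0.2;-0.1076 0.1206 0.028 0 -0.2;-0.1076 0.1206 0.028 0 -0.2;-0.1076 0.1206 0.028 0 -0.2;-0.1076 0.1206 0.028 0 -0.2;-0.1076 0.1206 0.028 0 -0.2;-0.1076 0.1206 0.028 0 -0.2;-0.1076 0.1206 0.028 0 -0.2;0 0 0 0 -0.2' >/dev/null;  python3 -m crank '0 0 0 0.09 -0.2;0 0 0 0.09 -0.2;0 0 0 0.09 -0.2;0 0 0 0.09 -0.2;0 0 0 0.09 -0.2;0 0 0 0.09 -0.2;0 0 0 0.09 -0.2;0 0 0 0.09 -0.2;0 0 0 0.09 -0.2;0 0 0 0.09 -0.2'>/dev/null; python3 -m crank '0 0 0 0.09 -0.2;0 0 0 0 -0.2'; python3 - <<'E'
from h import *
st((.484,-.388,.165),-134)
a=cam("scene");b=cam("top");cv2.imwrite("pics/a3.png",np.hstack([cv2.resize(a["img"][150:330,290:470],(400,400),interpolation=2),cv2.resize(b["img"][150:270,330:450],(400,400),interpolation=2)]))
E
```

```text
time: 6.8
ee_pos: [0.4857, -0.3824, 0.2995]
eef_rot: [0.928, -0.373, -0.0, -0.0]
ft_force: [0.3, 0.6, -0.1]
width: 0.0348
grip_force: 0.0
t 6.8 pos [ 0.4857 -0.3824  0.2995] yaz -133.84 tilt -1.0 q [-0.23  0.52  1.23  1.4  -0.48  1.56 -1.38] F [ 0.3  0.6 -0.1] w 0.0348 g 0.0
shift/200mm in tool axes [0.014 0.026 0.673]
yaw/90 0.0018 mod180 alternatives 0.0018
```

View pics/a3.png

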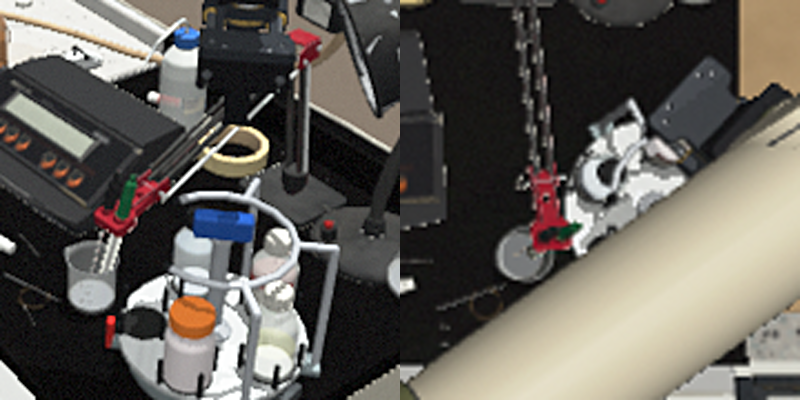

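The scene view shows the gripper poised above the blue knob at crop (223,225), with nothing disturbed. I'll descend and grip it.

```bash
python3 -m crank '0.014 0.026 0 0 -0.2;0 0 0.1 0 -0.2;0 0 0.1 0 -0.2;0 0 0.1 0 -0.2;0 0 0.1 0 -0.2;0 0 0.1 0 -0.2;0 0 0.08 0 -0.2;0 0 0.06 0 -0.2;0 0 0.033 0 -0.2;0 0 0 0 -0.2' 15; python3 -m crank '0 0 0 0 -1;0 0 0 0 -1;0 0 0 0 -1;0 0 0 0 -1;0 0 0 0 -1';python3 -c "
from h import *
st((.484,-.388,.163))"
```

```text
time: 7.9
ee_pos: [0.4827, -0.3899, 0.165]
eef_rot: [0.927, -0.374, -0.0, -0.0]
ft_force: [0.6, -0.4, 0.3]
width: 0.035
grip_force: 0.0
time: 8.4
ee_pos: [0.4847, -0.3887, 0.1662]
eef_rot: [0.928, -0.374, 0.001, -0.001]
ft_force: [4.1, 4.6, 3.1]
width: 0.0177
grip_force: 15.0
t 8.4 pos [ 0.4847 -0.3887  0.1662] yaz -133.88 tilt -1.0 q [-0.2   0.6   1.15  1.59 -0.56  1.32 -1.31] F [4.1 4.6 3.1] w 0.0177 g 15.0
shift/200mm in tool axes [-0.005 -0.     0.016]
```

```bash
python3 -m crank '0 -0.011 0 0 -1;0 0 0 -0.04 -1;0 0 0 -0.04 -1;0 0 0 -0.04 -1;0 0 0 -0.04 -1;0 0 0 -0.04 -1;0 0 0 -0.04 -1;0 0 0 -0.04 -1;0 0 0 -0.04 -1;0 0 0 -0.04 -1' 20; python3 -c "
from h import *
st((.4847,-.3887,.166),-62)"
```

```text
time: 9.4
ee_pos: [0.4857, -0.3871, 0.1661]
eef_rot: [0.995, -0.099, 0.001, -0.001]
ft_force: [2.2, 7.6, 5.5]
width: 0.0181
grip_force: 20.2
t 9.4 pos [ 0.4857 -0.3871  0.1661] yaz -101.4 tilt -1.0 q [-0.14  0.53  1.02  1.59 -0.47  1.29 -0.82] F [2.2 7.6 5.5] w 0.0181 g 20.2
shift/200mm in tool axes [-0.003  0.009  0.001]
yaw/90 -0.4377 mod180 alternatives 3.5623
```

```bash
python3 -m crank '0 0 0 -0.044 -1;0 0 0 -0.044 -1;0 0 0 -0.044 -1;0 0 0 -0.044 -1;0 0 0 -0.044 -1;0 0 0 -0.044 -1;0 0 0 -0.044 -1;0 0 0 -0.044 -1;0 0 0 -0.044 -1;0 0 0 -0.044 -1'; python3 -m crank '0 0 0 0 -1;0 0 0 0 -1;0 0 0 0 -1'; python3 -c "
from h import *
st((.484,-.388,.166),-62)"
```

```text
time: 10.4
ee_pos: [0.4854, -0.3847, 0.1661]
eef_rot: [0.97, 0.245, 0.001, -0.003]
ft_force: [-4.4, 17.9, 13.6]
width: 0.018
grip_force: 20.0
time: 10.7
ee_pos: [0.4853, -0.3847, 0.1661]
eef_rot: [0.97, 0.243, 0.001, -0.003]
ft_force: [-4.1, 16.7, 13.5]
width: 0.0179
grip_force: 20.0
t 10.7 pos [ 0.4853 -0.3847  0.1661] yaz -61.85 tilt -1.0 q [-0.05  0.47  0.87  1.59 -0.37  1.27 -0.2 ] F [-4.1 16.7 13.5] w 0.0179 g 20.0
shift/200mm in tool axes [-0.013  0.012  0.   ]
yaw/90 0.0017 mod180 alternatives 0.0017
```

```bash
python3 -m crank '0 0 0 0 -0.2;0 0 0 0 -0.2;0 0 0 0 -0.2;0 0 0 0 -0.2;0 0 -0.06 0 -0.2;0 0 -0.1 0 -0.2;0 0 -0.1 0 -0.2;0 0 -0.12 0 -0.2;0 0 -0.12 0 -0.2;0 0 -0.12 0 -0.2'; python3 - <<'E'
from h import *
st((.4315,-.3385,.28),22)
a=cam("scene");b=cam("top");cv2.imwrite("pics/a4.png",np.hstack([cv2.resize(a["img"][215:355,310:450],(400,400),interpolation=2),cv2.resize(b["img"][150:270,330:450],(400,400),interpolation=2)]))
E
```

```text
time: 11.7
ee_pos: [0.4842, -0.3887, 0.2915]
eef_rot: [0.97, 0.242, 0.0, 0.0]
ft_force: [0.5, 0.1, 0.8]
width: 0.0348
grip_force: 0.0
t 11.7 pos [ 0.4842 -0.3887  0.2915] yaz -62.03 tilt -1.0 q [-0.07  0.39  0.92  1.4  -0.31  1.5  -0.25] F [0.5 0.1 0.8] w 0.0348 g 0.0
shift/200mm in tool axes [-0.115 -0.345  0.057]
yaw/90 -0.9336 mod180 alternatives 3.0664
```

View pics/a4.png

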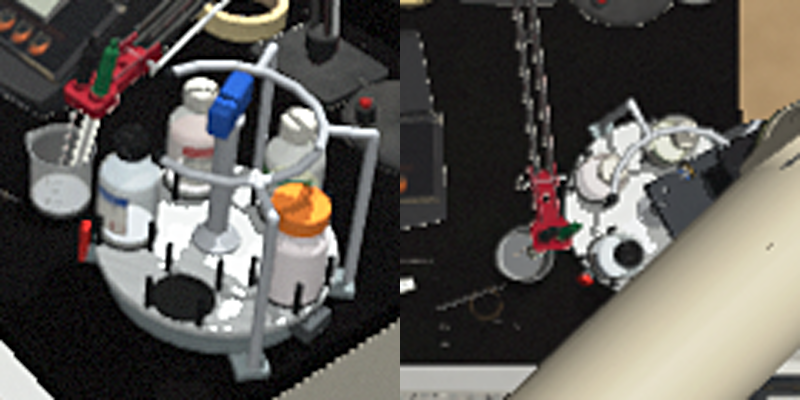

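The black-capped bottle now stands at the pointer: scene crop (130,190), with the cap at top crop (627,250). I'll measure the cap and move above it.

```bash
python3 -m crank '-0.029 -0.086 0.014 0 -0.2;-0.029 -0.086 0.014 0 -0.2;-0.029 -0.086 0.014 0 -0.2;-0.028 -0.086 0.014 0 -0.2;0 0 0 -0.09 -0.1;0 0 0 -0.09 -0.1;0 0 0 -0.09 -0.1;0 0 0 -0.09 -0.1;0 0 0 -0.09 -0.1;0 0 0 -0.09 -0.1' >/dev/null;python3 -m crank '0 0 0 -0.09 -0.1;0 0 0 -0.09 -0.1;0 0 0 -0.09 -0.1;0 0 0 -0.09 -0.1;0 0 0 -0.034 -0.1;0 0 0 0 -0.1'; python3 - <<'E'
from h import *
a=cam("scene");b=cam("top")
print("cap",ray(b,398.1,225,.136), ray(a,310+130/2.857,215+135/2.857,.136),"exp px",proj(b,[.4315,-.3385,.136]),proj(a,[.4315,-.3385,.136]))
i=a["img"][255:272,346:366].astype(int);m=(i.max(2)<75).astype(np.uint8);n,l,s,ce=cv2.connectedComponentsWithStats(m);print(s,ce+[346,255])
st((.4315,-.3385,.113))
E
```

```text
time: 13.4
ee_pos: [0.4315, -0.3387, 0.2784]
eef_rot: [0.559, 0.829, 0.0, 0.0]
ft_force: [-0.5, 0.4, -0.2]
width: 0.0394
grip_force: 0.0
cap [ 0.43341027 -0.33726945  0.136     ] [ 0.4269011  -0.33997893  0.136     ] exp px [398.47777312 225.5717164 ] [356.70327389 261.15210994]
[[  0  13  17   4  29]
 [  0   0  20  17 311]] [[352.86206897 270.17241379]
 [355.74598071 262.33118971]]
t 13.5 pos [ 0.4317 -0.3386  0.2784] yaz 21.93 tilt -1.0 q [-0.11  0.15  0.79  1.61 -0.11  1.42  1.07] F [ 0.4 -0.6  0.8] w 0.0391 g 0.0
shift/200mm in tool axes [ 0.001 -0.001  0.827]
```

Both cameras agree with the expected cap position to within a few mm. I'll descend and grip.

```bash
python3 -m crank '0 0 0.1 0 0.1;0 0 0.1 0 0.1;0 0 0.1 0 0.1;0 0 0.1 0 0.1;0 0 0.1 0 0.1;0 0 0.08 0 0.1;0 0 0.06 0 0.1;0 0 0.06 0 0.1;0 0 0.05 0 0.1;0 0 0 0 0.1' 12; python3 -c "
from h import *
st((.4315,-.3385,.113))"
```

```text
time: 14.5
ee_pos: [0.4313, -0.3381, 0.1271]
eef_rot: [0.559, 0.829, -0.0, -0.001]
ft_force: [-0.0, -0.5, 0.7]
width: 0.048
grip_force: 0.0
t 14.5 pos [ 0.4313 -0.3381  0.1271] yaz 22.05 tilt -1.0 q [-0.06  0.29  0.76  1.82 -0.22  1.12  1.15] F [-0.  -0.5  0.7] w 0.048 g 0.0
shift/200mm in tool axes [-0.002  0.     0.071]
```

```bash
python3 -m crank '0 0 0.035 0 0.1;0 0 0.03 0 0.1;0 0 0 0 0.1;0 0 0 0 -1;0 0 0 0 -1;0 0 0 0 -1;0 0 0 0 -1;0 0 0 0 -1' 25; python3 -c "
from h import *
st()"
```

```text
time: 15.3
ee_pos: [0.4319, -0.3385, 0.1154]
eef_rot: [0.559, 0.829, 0.0, 0.0]
ft_force: [1.1, -0.5, 0.0]
width: 0.0294
grip_force: 23.1
t 15.3 pos [ 0.4319 -0.3385  0.1154] yaz 22.06 tilt -1.0 q [-0.06  0.3   0.75  1.83 -0.23  1.1   1.16] F [ 1.1 -0.5  0. ] w 0.0294 g 23.1
```

```bash
python3 -m crank '0 0 -0.03 0 -1;0 0 -0.05 0 -1;0 0 -0.07 0 -1;0 0 -0.1 0 -1;0 0 -0.1 0 -1;0 0 -0.1 0 -1;0 0 -0.1 0 -1;0 0 -0.1 0 -1;0 0 -0.1 0 -1;0 0 0 0 -1' 30;python3 - <<'E'
from h import *
st((.4315,-.05,.28))
a=cam("scene");cv2.imwrite("pics/a5.png",cv2.resize(a["img"][190:350,290:450],(480,480),interpolation=2))
E
```

```text
time: 16.3
ee_pos: [0.4326, -0.3395, 0.2688]
eef_rot: [0.559, 0.829, 0.0, 0.002]
ft_force: [0.3, -0.2, -0.4]
width: 0.029
grip_force: 27.4
t 16.3 pos [ 0.4326 -0.3395  0.2688] yaz 22.04 tilt -1.0 q [-0.11  0.16  0.79  1.63 -0.12  1.4   1.07] F [ 0.3 -0.2 -0.4] w 0.029 g 27.4
shift/200mm in tool axes [ 1.344  0.538 -0.059]
```

View pics/a5.png

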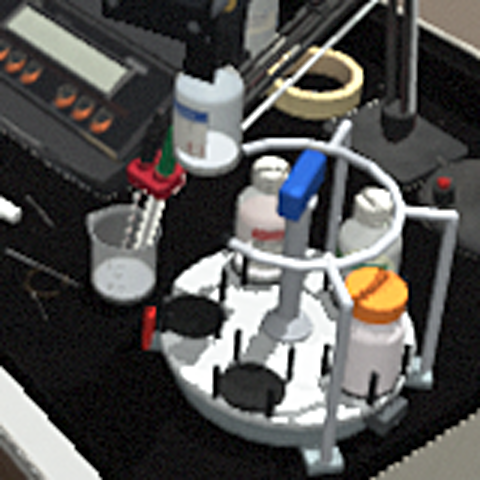

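The bottle hangs upright in the gripper at crop (205,120). The emptied seat is at the pointer and the other three bottles are standing. I'll carry it to the tray.

```bash
python3 -m crank '0 0 -0.08 0 -1;0 0 -0.08 0 -1;0.04 0.017 0 0 -1;0.08 0.034 0 0 -1;0.12 0.051 0 0 -1;0.14 0.0596 0 0 -1;0.14 0.0596 0 0 -1;0.14 0.0596 0 0 -1;0.14 0.0596 0 0 -1;0.14 0.0596 0 0 -1'>/dev/null; python3 -m crank '0.14 0.0596 0 0 -1;0.14 0.0596 0 0 -1;0.14 0.0596 0 0 -1;0.14 0.0596 0 0 -1;0.14 0.0596 0 0 -1;0.14 0.0596 0 0 -1;0.14 0.0596 0 0 -1;0.14 0.0596 0 0 -1;0.14 0.0596 0 0 -1;0.14 0.0596 0 0 -1'>/dev/null; python3 -m crank '0.14 0.0596 0 0 -1;0.12 0.051 0 0 -1;0.1 0.043 0 0 -1;0.06 0.026 0 0 -1;0 0 0 0 -1;0 0 0 0 -1'; python3 -c "
from h import *
st((.4445,.317,.30))"
```

```text
time: 18.95
ee_pos: [0.4423, 0.2605, 0.2969]
eef_rot: [0.559, 0.829, -0.0, 0.0]
ft_force: [0.0, -0.2, -0.9]
width: 0.0289
grip_force: 27.4
t 18.95 pos [0.4423 0.2605 0.2969] yaz 22.04 tilt -1.0 q [-0.72  0.05  0.1   1.64 -0.    1.45 -0.23] F [ 0.  -0.2 -0.9] w 0.0289 g 27.4
shift/200mm in tool axes [ 0.258  0.116 -0.016]
```

```bash
python3 -m crank '0.09 0.04 0 0 -1;0.09 0.04 0 0 -1;0.078 0.036 0 0 -1;0 0 0.1 0 -1;0 0 0.15 0 -1;0 0 0.15 0 -1;0 0 0.15 0 -1;0 0 0.15 0 -1;0 0 0.1 0 -1;0 0 0.06 0 -1'>/dev/null; python3 -m crank '0 0 0.06 0 -1;0 0 0.04 0 -1;0 0 0.03 0 -1;0 0 0 0 -1'; python3 - <<'E'
from h import *
st((.4445,.317,.0845))
a=cam("scene");b=cam("top");cv2.imwrite("pics/a6.png",np.hstack([cv2.resize(a["img"][140:220,190:270],(400,400),interpolation=2),cv2.resize(b["img"][180:260,170:250],(400,400),interpolation=2)]))
E
```

```text
time: 20.35
ee_pos: [0.4444, 0.3179, 0.099]
eef_rot: [0.559, 0.829, -0.0, -0.0]
ft_force: [-0.2, -0.2, -0.6]
width: 0.0292
grip_force: 27.4
t 20.35 pos [0.4444 0.3179 0.099 ] yaz 22.07 tilt -1.0 q [-0.76  0.26  0.06  1.82 -0.02  1.06 -0.31] F [-0.2 -0.2 -0.6] w 0.0292 g 27.4
shift/200mm in tool axes [-0.005 -0.001  0.072]
```

View pics/a6.png

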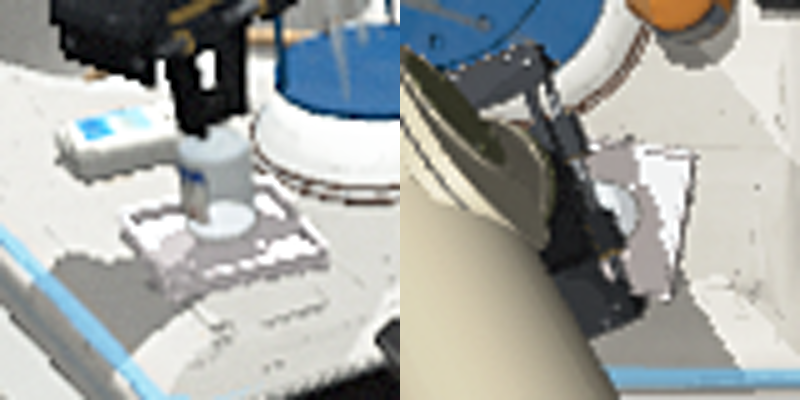

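The bottle is over the middle of the tray (scene crop (220,220)), about 15 mm above its floor. I'll lower the rest slowly.

```bash
python3 -m crank '0 0 0.03 0 -1;0 0 0.02 0 -1;0 0 0.015 0 -1;0 0 0.008 0 -1;0 0 0 0 -1'; python3 -m crank '0 0 0.005 0 -1;0 0 0.003 0 -1;0 0 0 0 -1'
```

```text
time: 20.95
ee_pos: [0.4451, 0.3181, 0.0858]
eef_rot: [0.559, 0.829, 0.001, 0.0]
ft_force: [-1.9, -2.5, 9.5]
width: 0.0293
grip_force: 29.5
time: 21.25
ee_pos: [0.4456, 0.3185, 0.0857]
eef_rot: [0.559, 0.829, 0.001, 0.0]
ft_force: [-4.9, -4.6, 22.0]
width: 0.029
grip_force: 32.0
```

It has touched down. I'll ease the pressure, open and retreat.

```bash
python3 -m crank '0 0 -0.007 0 -1;0 0 0 0 -1;0 0 0 0 0.1;0 0 0 0 0.1;0 0 0 0 0.1;0 0 0 0 0.1;0 0 -0.05 0 0.1;0 0 -0.1 0 0.1;0 0 -0.15 0 0.1;0 0 -0.15 0 0.1'; python3 -m crank '0 0 -0.15 0 0.1;0 0 -0.15 0 0.1;-0.2 0 0 0 0.1;-0.2 0 0 0 0.1;0 0 0 0 0.1;0 0 0 0 0.1'; python3 - <<'E'
from h import *
st()
a=cam("scene");b=cam("top")
cv2.imwrite("pics/a7.png",np.hstack([cv2.resize(a["img"][140:220,190:270],(260,260),interpolation=2),cv2.resize(b["img"][180:260,170:250],(260,260),interpolation=2),cv2.resize(a["img"][215:355,310:450],(260,260),interpolation=2)]))
E
```

```text
time: 22.25
ee_pos: [0.4443, 0.3178, 0.176]
eef_rot: [0.559, 0.829, -0.0, -0.0]
ft_force: [1.0, -0.3, 0.7]
width: 0.048
grip_force: 0.0
time: 22.85
ee_pos: [0.4749, 0.2432, 0.2353]
eef_rot: [0.56, 0.829, 0.0, 0.0]
ft_force: [-0.4, 1.2, 0.1]
width: 0.0475
grip_force: 0.0
t 22.85 pos [0.4749 0.2432 0.2353] yaz 21.94 tilt -1.0 q [-0.67  0.12  0.13  1.69 -0.02  1.33 -0.16] F [-0.4  1.2  0.1] w 0.0475 g 0.0
```

View pics/a7.png

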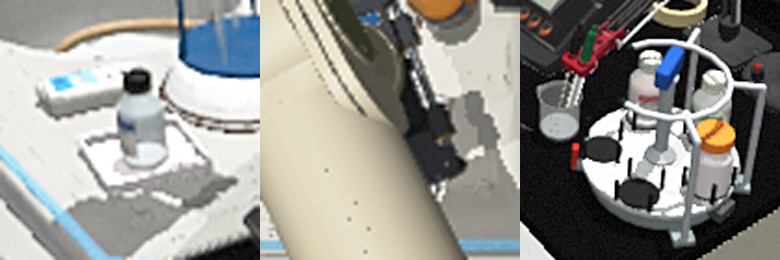

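The bottle stands upright in the tray, the empty seat is at the pointer, the other three bottles are in their seats and the gripper is clear. I'll hand it in.

```bash
python3 -c "
from h import *
print(workorder.close_job())"
```

```text
the job is handed in; nothing more can be done
None
```

The job is handed in: the black-capped bottle stands upright in the white tray, the emptied seat is at the pointer and the other three bottles are in their seats, all seen in the last picture; the hand-in gave no verdict.

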